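# Open the loaded cheese press

## Task

One of the two small screw presses has a cheese in it. Take its handwheel by the upright black handle and crank it clockwise (seen from above) until you feel the stop, so that the press plate is fully raised; then turn it back a quarter turn so that the screw does not jam, and let go. Do not turn the wheel of the empty press.

Things in the scene. Friction and masses are not known exactly. Their poses are not given: they have to be found in the camera images.
- loaded_wheel (a joint): Turn (rad) of the level blue handwheel on top of the press that holds a yellow-brown cheese (144 mm across, 60 high) on its white base board. Grows clockwise seen from above, 6.283 a turn; firm stop at 18.85; starts 1.2 to 2.2 turns short of it. About 2 N at the handle turns it; it stays where left and does not rise or sink; the white press plate under the cross bar rises 10 mm a turn.
- loaded_hub (a point): Point on the upright turning axis of the loaded press's wheel, just above the hub, 210 mm above the table. The rim is 136 mm across outside, its top 206 mm above the table; hub and rim rise no higher than 210 mm. The press stands left or right ahead of the robot, slightly turned: white board 190 x 250 mm, two columns, dark cross bar.
- loaded_grip (a point): Grip point on the axis of the black upright crank handle on the loaded press's wheel, 62 mm from the wheel's axis, 249 mm above the table; travels round with the wheel. The handle is round, 24 mm thick, stands from 211 to 273 mm above the table and spins freely on its pin, so a gripper holding it need not turn with the wheel. Nothing stands above it.
- empty_grip (a point): The same point on the handle of the other, like press, which has nothing on its base board: to be left alone.

How it is judged:
By the outcome, as a careful person would: the job done as asked, in the order asked, and still so for the second after the job is handed in, with the robot touching nothing.
It also fails if it takes over 67 s, if anything falls off the work surface, if the arm or the gripper's body presses on something with over 40 N, if the wrist force passes 120 N, or if a joint passes its speed limit or range.

## Robot

A 6-joint arm with a two-finger parallel gripper is mounted at the origin on the work surface. World frame = base frame: x ahead of the robot, y to its left, z up, the work surface at z = 0. Lengths are in m, angles in degrees, forces in N, time in s.
With the tool pointing down it reaches from about 0.4 to 0.825 m from the base axis. Payload 7 kg.
Tool frame: the origin (TCP) lies midway between the tips of the shut fingers; the grasp point (between the pads) lies 19 mm behind it; z points along the fingers, y is the line along which they close (so a half turn about z gives the same grasp; the last joint's range is limited). The gripper opens to 88 mm and grips with 3 to 60 N. Pads are 19 mm wide; open, the fingers measure 130 mm over their backs; the gripper's body (78 mm by 193 mm) begins 47 mm behind the grasp point.
Start: joints at [-48.753, 20.546, 0.682, 0, -70.136, -16.507], TCP at [0.282, -0.613, 0.227] pointing down, gripper open.
Joint ranges: [-176.03, 176.03], [-82.01, 121.73], [-58.28, 71.71], [-173.87, 95.51], [-174.79, -0.11], [-173.66, 173.66]. Speed limits (degrees/s): [136.94, 136.94, 172.46, 180, 180, 180].

## Interface

Orientations are given as [roll, pitch, yaw] about the fixed x, y, z axes, in that order (R = Rz(yaw) Ry(pitch) Rx(roll)).
In Python, from plant import ctrl gives the robot as it stands.
- The arm moves only by the tool arm_command, never from a script. Its argument "steps" is a list of rows, each an object with "translation": the shift along the tool's x, y, z in mm, a list of three; "rotation": the turn, a rotation vector about the tool's x, y, z in units of 5 degrees (1.0 is 5 degrees), a list of three; "claw": the finger opening in mm, from 0 to 87.6. In form: [{"translation": [x, y, z], "rotation": [rx, ry, rz], "claw": claw}, ...]. A call has 1 to 5 rows; each row is the pose to reach, as a shift and turn from the pose commanded when the call began, along the tool's axes at that moment; what a row does not reach only later rows make up. A row lasts 1/10 s, in which the tool goes at most 50 mm and 8.59 degrees, less where a joint would pass 70% of its speed; a pose out of reach is approached as far as the arm can. A call with a gripper value outside its range is refused whole. The fingers move at their own pace and stop on an object; the grip force is fixed at half the most. Time passes only in rows, so rows that repeat a pose let the fingers close. It gives the time, the measured TCP pose, the force, the opening and the grip force at its end, in the units of the state.
- ctrl.get_obs(): the state, without advancing time (a new reading comes with each control period).
- ctrl.snapshot(name): name is "scene" or "top" or "wrist"; returns (picture, depth): 420x560x3 uint8, red, green, blue; 420x560 float32, m along the optical axis (not along the pixel's ray), 0 where there is no reading.
- ctrl.calibration(name): a dict with "vertical_fov" (degrees; the focal length in pixels is half the picture's height over the tangent of half this angle, whatever the lens; pixels are square), "cx", "cy" (the principal point, pixels), "rvec" (rotation vector, rad) and "tvec" (3), from world to camera coordinates, as OpenCV has them; the wrist camera has in their place "hand_eye" (4x4, takes a point from camera to tool coordinates, whose origin is the TCP and whose axes are the flange's). Camera axes: x right, y down, z forward; pixel columns grow to the right and rows downward; lengths in m; the calibration is good to about 2 mm. The wrist camera is an equidistant fisheye: a pixel r from the principal point sees the ray r / f radians off the axis. A picture is of the moment at which its call begins: read the wrist's pose just before it. calibration takes no time and is no camera call.
- ctrl.close_job(): hands the job in; it is judged then, once.
The state is a dict: "clock": time; "joint_pos": joint angles; "qvel": joint speeds; "tau": joint torques, N m; "tool_pos": TCP position; "orientation": TCP orientation; "force": force on the tool from outside, world axes, zero at the start; "moment": the same for the moment, N m; "opening": finger opening in m; "gripper_force": force on a finger pad.
Only numpy, scipy, OpenCV 4.12 (cv2) and the standard library are available. Lean on these libraries where they do the work, as an engineer would, in place of code of your own. Each camera call takes 0.05 s, during which the arm holds its last target. There are 200 camera calls.

## Working session

There is one attempt and no reset: what is moved stays moved. The work goes in short steps, Python scripts to look and compute and a tool call to move; the robot and the scene stay as the last step left them, time stands still between calls to the robot, and variables do not carry over. Pictures are saved under pics/ and viewed, at most 10 in all, crops included, and the job is handed in when it is done.

Besides the shell and the picture viewer there is one more tool, called after ">>>" as name(argument=value, ...) on one line, values as JSON. arm_command: Moves the arm, as the interface text tells. Its arguments: {"type":"object","properties":{"steps":{"type":"array"}},"required":["steps"]}

```bash
mkdir -p pics; ls; cat > h.py <<'E'
import numpy as np, cv2
from plant import ctrl
def cam(n):
    c=ctrl.calibration(n); f=210/np.tan(np.radians(c['vertical_fov'])/2)
    R=cv2.Rodrigues(np.array(c['rvec'],float))[0]; t=np.array(c['tvec'],float).ravel()
    return f,c['cx'],c['cy'],R,t
def onplane(n,u,v,z):
    f,cx,cy,R,t=cam(n); o=-R.T@t; d=R.T@np.array([(u-cx)/f,(v-cy)/f,1]); return o+d*(z-o[2])/d[2]
def cloud(n,depth):
    f,cx,cy,R,t=cam(n); v,u=np.mgrid[:depth.shape[0],:depth.shape[1]]
    P=np.stack([(u-cx)/f*depth,(v-cy)/f*depth,depth],-1); return (P-t)@R
E
python3 - <<'E'
from h import *
print(ctrl.get_obs())
for n in('scene','top'):
    p,d=ctrl.snapshot(n); cv2.imwrite(f'pics/{n}0.png',p[...,::-1]); np.save(n+'0.npy',d); print(n,ctrl.calibration(n),(d>0).mean())
E
```

```text
pics
{'clock': 0.0, 'joint_pos': array([-4.87525684e+01,  2.05912539e+01,  6.36162180e-01, -1.95294373e-02,
       -7.01348896e+01, -1.65057378e+01]), 'qvel': array([-0.01481785,  0.05291874,  0.07176279, -0.10797264, -0.07016682,
        0.0665639 ]), 'tau': array([ 2.57802158e-04, -5.82718098e+01,  2.93056977e+01,  6.99683100e+00,
        6.87731575e-03, -1.87558030e-04]), 'tool_pos': array([ 0.28228057, -0.61263384,  0.22564472]), 'orientation': array([ 1.79908510e+02, -7.96459028e-03, -1.55264950e+02]), 'force': array([-0.18286438, -0.09786658,  0.14646138]), 'moment': array([0.04030311, 0.00601871, 0.03599359]), 'gripper_force': 0.0, 'opening': 0.08774319083291017}
scene {'vertical_fov': 54.956593638905765, 'cx': 279.2278917730993, 'cy': 215.4247784011292, 'rvec': array([ 0.97735889,  2.33047823, -1.22037416]), 'tvec': array([ 0.43799259, -0.0325431 ,  1.13332785])} 0.9957397959183674
top {'vertical_fov': 56.46003432533833, 'cx': 281.1934545327818, 'cy': 211.95486798521853, 'rvec': array([ 2.1722543 , -2.17665776,  0.09971596]), 'tvec': array([-0.00755984,  0.61440501,  0.83407822])} 0.9959013605442177
```

View pics/scene0.png

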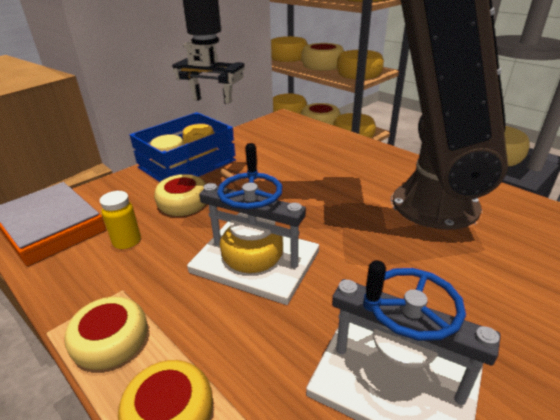

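View pics/top0.png

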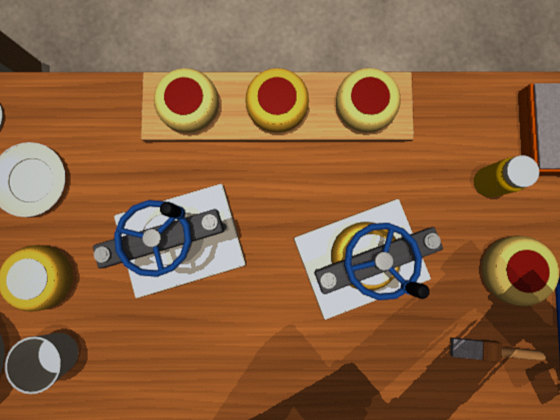

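The scene view shows the cheese in the farther press (wheel about 250,190; handle 252,158). In the top view that is the right-hand press, with its hub at (384,261) and handle at (418,290).

```bash
python3 - <<'E'
from h import *
p=cv2.imread('pics/top0.png'); d=np.load('top0.npy'); W=cloud('top',d)
hsv=cv2.cvtColor(p,cv2.COLOR_BGR2HSV)
m=cv2.inRange(hsv,(100,120,50),(125,255,255))>0; 
roi=np.zeros_like(m); roi[215:305,335:430]=1
# outer contour rim fit
k=(m&roi).astype(np.uint8); cs,_=cv2.findContours(k,cv2.RETR_EXTERNAL,cv2.CHAIN_APPROX_NONE)
c=max(cs,key=cv2.contourArea); (u,v),a,_=cv2.fitEllipse(cv2.convexHull(c)); print('ellipse',u,v,a)
print('hub from rim',onplane('top',u,v,.203), 'hub px',onplane('top',384,261,.21))
q=W[m&roi]; print('rim z',np.percentile(q[:,2],[5,50,95]))
for n in('top','scene'):
    W=cloud(n,np.load(n+'0.npy')); print(n)
    P=cv2.imread(f'pics/{n}0.png'); 
    s=(W[...,2]>.218)&(W[...,2]<.29)&(P.max(2)<70)&(W[...,0]>.3)&(W[...,0]<.8)&(abs(W[...,1])<.35)
    nn,l,st,ce=cv2.connectedComponentsWithStats(s.astype(np.uint8))
    for i in range(1,nn):
        if st[i,4]>25:
            q=W[l==i]; print(st[i],ce[i],q.mean(0).round(4),np.percentile(q,2,axis=0).round(4),np.percentile(q,98,axis=0).round(4))
            t=q[q[:,2]>np.percentile(q[:,2],98)-.004]; print('  top',len(t),t.mean(0).round(4),t.min(0).round(4),t.max(0).round(4))
E
```

```text
ellipse 382.7908020019531 261.0682373046875 (75.5605239868164, 77.94100952148438)
hub from rim [ 0.51236376 -0.18494016  0.203     ] hub px [ 0.51271227 -0.18521656  0.21      ]
rim z [0.20217837 0.20595232 0.20884076]
top
[160 202  22  15 251] [170.05577689 209.43824701] [0.5971 0.169  0.2634] [0.5878 0.1615 0.2249] [0.608  0.1816 0.2753]
  top 126 [0.5988 0.1729 0.2737] [0.5891 0.1639 0.2713] [0.6081 0.1828 0.2771]
[406 282  23  17 288] [417.34027778 289.53819444] [ 0.4698 -0.2229  0.2616] [ 0.4589 -0.2352  0.223 ] [ 0.4793 -0.2164  0.2757]
  top 122 [ 0.469  -0.2272  0.2738] [ 0.4593 -0.2358  0.2718] [ 0.4778 -0.2187  0.2759]
scene
[246 144  11  26 235] [250.89787234 156.22553191] [ 0.4743 -0.2217  0.2486] [ 0.4647 -0.2313  0.2198] [ 0.4805 -0.2155  0.2729]
  top 29 [ 0.4717 -0.2247  0.2715] [ 0.4639 -0.2334  0.2691] [ 0.4783 -0.2182  0.2737]
[366 261  20  38 581] [375.18244406 279.32702238] [0.6052 0.1767 0.2516] [0.5948 0.1659 0.2198] [0.6105 0.1847 0.2733]
  top 125 [0.601  0.1744 0.272 ] [0.5919 0.1651 0.2694] [0.6089 0.1836 0.2741]
```

>>> arm_command(steps=[{"translation": [0, 0, -50], "rotation": [0, 0, 0], "claw": 87}, {"translation": [0, 0, -100], "rotation": [0, 0, 1.65], "claw": 87}, {"translation": [0, 0, -100], "rotation": [0, 0, 3.3], "claw": 87}, {"translation": [0, 0, -100], "rotation": [0, 0, 4.95], "claw": 87}, {"translation": [0, 0, -100], "rotation": [0, 0, 4.95], "claw": 87}])

```text
clock: 0.6
tool_pos: [0.2824, -0.6128, 0.3264]
orientation: [180.0, 0.0, 179.9]
force: [-0.5, 0.0, -1.1]
opening: 0.0869
gripper_force: 0.0
```

>>> arm_command(steps=[{"translation": [-22, 45, 0], "rotation": [0, 0, 0], "claw": 87}, {"translation": [-43, 89, 0], "rotation": [0, 0, 0], "claw": 87}, {"translation": [-65, 133, 0], "rotation": [0, 0, 0], "claw": 87}, {"translation": [-87, 178, 0], "rotation": [0, 0, 0], "claw": 87}, {"translation": [-108, 222, 0], "rotation": [0, 0, 0], "claw": 87}])

```text
clock: 1.1
tool_pos: [0.3907, -0.3892, 0.326]
orientation: [180.0, -0.0, -179.7]
force: [1.4, -0.3, 0.1]
opening: 0.0872
gripper_force: 0.0
```

>>> arm_command(steps=[{"translation": [-20, 41, 0], "rotation": [0, 0, 0], "claw": 87}, {"translation": [-40, 82, 0], "rotation": [0, 0, 0], "claw": 87}, {"translation": [-60, 123, 0], "rotation": [0, 0, 0], "claw": 87}, {"translation": [-80, 164, 0], "rotation": [0, 0, 0], "claw": 87}, {"translation": [-80, 164, 0], "rotation": [0, 0, 0], "claw": 87}])

```text
clock: 1.6
tool_pos: [0.4722, -0.2231, 0.326]
orientation: [180.0, -0.0, -179.5]
force: [-0.3, -0.5, 0.1]
opening: 0.0868
gripper_force: 0.0
```

```bash
python3 - <<'E'
from h import *
from scipy.spatial.transform import Rotation as Ro
o=ctrl.get_obs(); print(o['tool_pos'],o['orientation'],o['force'])
p,d=ctrl.snapshot('wrist'); cv2.imwrite('pics/wrist1.png',p[...,::-1]); np.save('wrist1.npy',d)
np.savez('w1.npz',pos=o['tool_pos'],ori=o['orientation']); print(ctrl.calibration('wrist'))
E
```

```text
[ 0.47217364 -0.22311175  0.32603178] [ 1.79956001e+02 -1.56343275e-02 -1.79467371e+02] [-0.30362977 -0.48852042  0.09596407]
{'vertical_fov': 65.70646984690485, 'cx': 277.3834194126574, 'cy': 207.34914377775573, 'hand_eye': array([[ 1.07193140e-03, -9.62211822e-01, -2.72299946e-01,
         7.18369017e-02],
       [ 9.99999233e-01,  8.62303275e-04,  8.89505037e-04,
        -5.51305900e-04],
       [-6.21087127e-04, -2.72300690e-01,  9.62212008e-01,
        -1.57946092e-01],
       [ 0.00000000e+00,  0.00000000e+00,  0.00000000e+00,
         1.00000000e+00]])}
```

View pics/wrist1.png

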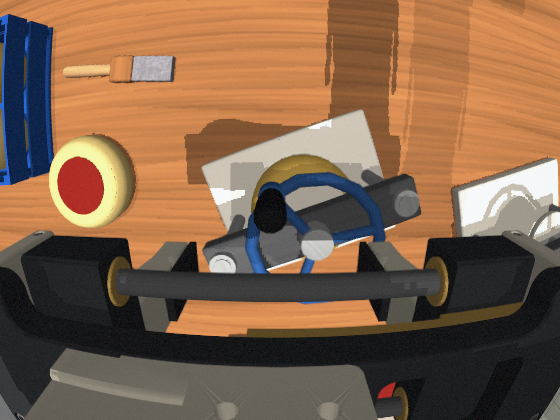

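The wrist view shows the handle top near (270,201) and its base near (272,226), with the hub cap at (317,245).

```bash
python3 - <<'E'
from h import *
from scipy.spatial.transform import Rotation as Ro
c=ctrl.calibration('wrist'); f=210/np.tan(np.radians(c['vertical_fov'])/2); w=np.load('w1.npz')
R=Ro.from_euler('xyz',w['ori'],degrees=True).as_matrix(); H=c['hand_eye']
def ray(u,v,z):
    a=np.array([u-c['cx'],v-c['cy']]); r=np.hypot(*a); th=r/f
    dc=np.r_[a/max(r,1e-9)*np.sin(th),np.cos(th)]; d=R@H[:3,:3]@dc; o=R@H[:3,3]+w['pos']; return o+d*(z-o[2])/d[2]
p=cv2.imread('pics/wrist1.png'); g=p.max(2); k=((g<38)).astype(np.uint8); k[:180]=0;k[234:]=0;k[:,:250]=0;k[:,292:]=0
n,l,st,ce=cv2.connectedComponentsWithStats(k); i=1+np.argmax(st[1:,4]); print(st[i],ce[i])
x,y,ww,h,_=st[i]
print('handle top guess', ray(x+ww/2,y+15,.273)); print('front edge top',ray(x+ww/2,y,.273),'L',ray(x,y+15,.273),'R',ray(x+ww,y+15,.273))
print('hub',ray(317,240,.21))
E
```

```text
[ 254  188   33   45 1158] [270.04231434 211.18998273]
handle top guess [ 0.45704182 -0.22819604  0.273     ]
front edge top [ 0.44672772 -0.2282487   0.273     ] L [ 0.45714808 -0.23930457  0.273     ] R [ 0.45693058 -0.21710972  0.273     ]
hub [ 0.50832635 -0.18693366  0.21      ]
```

```bash
python3 - <<'E'
from h import *
from scipy.spatial.transform import Rotation as Ro
c=ctrl.calibration('wrist'); f=210/np.tan(np.radians(c['vertical_fov'])/2); w=np.load('w1.npz')
R=Ro.from_euler('xyz',w['ori'],degrees=True).as_matrix(); H=c['hand_eye']; d=np.load('wrist1.npy')
v,u=np.mgrid[:420,:560]; a=np.stack([u-c['cx'],v-c['cy']],-1); r=np.hypot(a[...,0],a[...,1])+1e-9; th=r/f
P=np.concatenate([a/r[...,None]*(np.tan(th)*d)[...,None],d[...,None]],-1)
W=(P@H[:3,:3].T+H[:3,3])@R.T+w['pos']
p=cv2.imread('pics/wrist1.png'); s=(W[...,2]>.262)&(W[...,2]<.285)&(abs(u-270)<30)&(v>175)&(v<240)
q=W[s]; print(s.sum(),q.mean(0),np.percentile(q,2,axis=0),np.percentile(q,98,axis=0)); print(u[s].min(),u[s].max(),v[s].min(),v[s].max())
s=(abs(u-317)<13)&(abs(v-243)<13); print('hub',np.median(W[s],axis=0), W[243,317], W[212,270],W[200,270],W[190,270])
b=cv2.inRange(cv2.cvtColor(p,cv2.COLOR_BGR2HSV),(100,120,40),(125,255,255))>0; b[:170]=0;b[310:]=0;b[:,:240]=0;b[:,395:]=0
q=W[b&(W[...,2]>.18)&(W[...,2]<.22)]; print('rim',len(q),q.min(0),q.max(0))
E
```

```text
874 [ 0.46737424 -0.22857311  0.27096346] [ 0.45813266 -0.23901828  0.26359072] [ 0.47816174 -0.21814207  0.27407374]
254 286 200 233
hub [ 0.51216065 -0.18663169  0.20789657] [ 0.51216065 -0.18647952  0.20780781] [ 0.46338739 -0.22850778  0.27288957] [ 0.45769913 -0.22874634  0.26242246] [ 0.45850115 -0.22947333  0.22696387]
rim 3323 [ 0.44779524 -0.25328246  0.19509099] [ 0.57923123 -0.12068569  0.21774572]
```

>>> arm_command(steps=[{"translation": [3.5, -5, 0], "rotation": [0, 0, 0], "claw": 87}, {"translation": [3.5, -5, 30], "rotation": [0, 0, 0], "claw": 87}, {"translation": [3.5, -5, 60], "rotation": [0, 0, 0], "claw": 87}, {"translation": [3.5, -5, 94], "rotation": [0, 0, 0], "claw": 87}, {"translation": [3.5, -5, 94], "rotation": [0, 0, 0], "claw": 60}])

```text
clock: 2.15
tool_pos: [0.4634, -0.2328, 0.2283]
orientation: [179.9, -0.5, 179.9]
force: [0.0, -0.6, 0.6]
opening: 0.0834
gripper_force: 0.0
```

>>> arm_command(steps=[{"translation": [0, 0, 0], "rotation": [0, 0, 0], "claw": 10}, {"translation": [0, 0, 0], "rotation": [0, 0, 0], "claw": 10}, {"translation": [0, 0, 0], "rotation": [0, 0, 0], "claw": 10}, {"translation": [0, 0, 0], "rotation": [0, 0, 0], "claw": 10}, {"translation": [0, 0, 0], "rotation": [0, 0, 0], "claw": 10}])

```text
clock: 2.65
tool_pos: [0.4673, -0.2321, 0.2333]
orientation: [-180.0, 0.1, -180.0]
force: [-0.0, 0.2, -0.0]
opening: 0.0444
gripper_force: 0.0
```

>>> arm_command(steps=[{"translation": [-2, 4, 0], "rotation": [0, 0, 0], "claw": 10}, {"translation": [-2, 4, 0], "rotation": [0, 0, 0], "claw": 10}, {"translation": [-2, 4, 0], "rotation": [0, 0, 0], "claw": 10}, {"translation": [-2, 4, 0], "rotation": [0, 0, 0], "claw": 10}, {"translation": [-2, 4, 0], "rotation": [0, 0, 0], "claw": 10}])

```text
clock: 3.15
tool_pos: [0.4691, -0.228, 0.2326]
orientation: [180.0, 0.0, 180.0]
force: [0.2, 2.4, 1.5]
opening: 0.0234
gripper_force: 30.0
```

```bash
python3 - <<'E'
from h import *
o=ctrl.get_obs(); print(o['tool_pos'],o['orientation'],o['force'],o['opening'],o['gripper_force'])
p,d=ctrl.snapshot('wrist'); cv2.imwrite('pics/wrist2.png',p[...,::-1])
o=ctrl.get_obs(); print(o['tool_pos'],o['orientation'],o['force'],o['opening'],o['gripper_force'])
E
```

```text
[ 0.46907543 -0.22797475  0.23264134] [1.79994106e+02 5.34155624e-03 1.79996148e+02] [0.17289831 2.35460698 1.47303771] 0.023357786096187792 30.000224179239012
[ 0.46907721 -0.22799863  0.23265567] [1.79994046e+02 7.85788490e-03 1.79991982e+02] [0.46700407 0.51571789 1.97723841] 0.023199703022915515 30.000135091831908
```

View pics/wrist2.png

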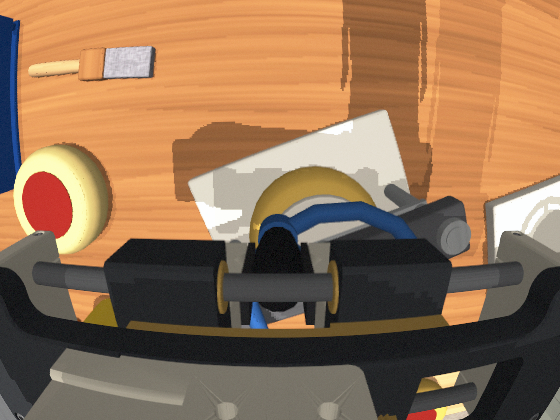

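The handle is held centrally between the pads (image 278,270). Next I'll work out the crank arc as tool-frame offsets.

```bash
cat > arc.py <<'E'
import numpy as np,sys
a0,step,rows,calls,start=-136.,*map(float,sys.argv[1:5])
r=62.
def off(turn):  # clockwise turn from start, degrees -> tool x,y mm
    a=np.radians(a0-turn); b=np.radians(a0); return np.round(2*np.array([-(np.cos(a)-np.cos(b)),np.sin(a)-np.sin(b)])*r)/2
t=start
for c in range(int(calls)):
    print(int(t),'->',[tuple((off(t+step*(k+1))-off(t)).tolist()) for k in range(int(rows))]); t+=step*rows
E
python3 arc.py 15 5 6 0
```

```text
0 -> [(9.5, 13.0), (15.5, 28.0), (17.5, 44.0), (15.0, 60.0), (8.5, 75.0)]
75 -> [(-10.0, 12.5), (-23.0, 22.5), (-38.0, 28.0), (-54.0, 30.0), (-70.0, 27.5)]
150 -> [(-15.0, -6.5), (-27.5, -16.5), (-37.5, -29.5), (-43.5, -44.5), (-45.0, -60.5)]
225 -> [(2.5, -16.0), (9.0, -31.0), (19.0, -43.5), (32.0, -53.0), (47.0, -59.0)]
300 -> [(16.0, -2.0), (32.0, 0.5), (47.0, 7.0), (59.5, 17.0), (69.0, 30.0)]
375 -> [(6.0, 15.0), (8.0, 31.0), (5.5, 47.0), (-1.0, 62.0), (-11.0, 74.5)]
```

>>> arm_command(steps=[{"translation": [9.5, 13, 0], "rotation": [0, 0, 0], "claw": 10}, {"translation": [15.5, 28, 0], "rotation": [0, 0, 0], "claw": 10}, {"translation": [17.5, 44, 0], "rotation": [0, 0, 0], "claw": 10}])

```text
clock: 3.5
tool_pos: [0.4525, -0.1837, 0.2328]
orientation: [-180.0, 0.2, 180.0]
force: [10.5, -1.8, -7.4]
opening: 0.0233
gripper_force: 30.0
```

>>> arm_command(steps=[{"translation": [-2.5, 16, 0], "rotation": [0, 0, 0], "claw": 10}, {"translation": [-9, 31, 0], "rotation": [0, 0, 0], "claw": 10}])

```text
clock: 3.7
tool_pos: [0.4619, -0.1528, 0.2328]
orientation: [-179.9, 0.2, 180.0]
force: [11.4, -10.9, -11.4]
opening: 0.0233
gripper_force: 30.0
```

Turn direction and forces look right. The arm is stiff, about 1 mm per 10 N, so I need small steps near the stop. I'll check the plate heights and the circle before going on.

```bash
python3 - <<'E'
from h import *
p=cv2.imread('pics/scene0.png'); W=cloud('scene',np.load('scene0.npy'))
for u in (238,250,262):
    print(u,[(v,p[v,u].tolist(),int(W[v,u,2]*1000)) for v in range(204,244,2)])
for u in (385,400,415): print(u,[(v,p[v,u].tolist(),int(W[v,u,2]*1000)) for v in range(318,366,3)])
cv2.imwrite('pics/c.png',np.hstack([cv2.resize(p[170:290,180:330],None,fx=2.6,fy=2.6,interpolation=2),cv2.resize(p[290:410,330:480],None,fx=2.6,fy=2.6,interpolation=2)]))
P=np.array([[469,-228],[452.5,-183.7],[461.9,-152.8]]); A=np.c_[2*P,np.ones(3)]; s=np.linalg.solve(A,(P**2).sum(1)); print(s[:2],np.sqrt(s[2]+s[:2]@s[:2])); print(ctrl.get_obs()['force'])
E
```

```text
238 [(204, [151, 74, 24], 204), (206, [101, 50, 19], 201), (208, [45, 33, 28], 161), (210, [31, 32, 35], 156), (212, [46, 66, 102], 1), (214, [91, 101, 119], 115), (216, [75, 73, 79], 115), (218, [72, 69, 72], 115), (220, [70, 71, 76], 113), (222, [96, 103, 112], 116), (224, [109, 118, 126], 114), (226, [200, 211, 224], 116), (228, [210, 224, 231], 116), (230, [222, 231, 235], 116), (232, [231, 238, 237], 116), (234, [174, 183, 191], 114), (236, [102, 114, 126], 108), (238, [45, 87, 114], 85), (240, [23, 76, 111], 84), (242, [18, 79, 111], 84)]
250 [(204, [170, 87, 30], 205), (206, [119, 60, 17], 202), (208, [63, 38, 25], 196), (210, [34, 30, 35], 164), (212, [38, 37, 36], 158), (214, [42, 41, 42], 153), (216, [73, 72, 76], 137), (218, [80, 79, 81], 131), (220, [76, 78, 80], 124), (222, [78, 77, 79], 123), (224, [84, 86, 94], 115), (226, [113, 120, 131], 114), (228, [195, 209, 223], 116), (230, [225, 233, 236], 115), (232, [232, 239, 239], 113), (234, [227, 234, 233], 116), (236, [154, 166, 175], 115), (238, [112, 121, 131], 111), (240, [58, 95, 118], 85), (242, [24, 84, 114], 84)]
2
[... 1274 characters left out ...]
 [229, 236, 237], 123), (351, [231, 237, 237], 123), (354, [230, 237, 237], 124), (357, [230, 238, 237], 122), (360, [223, 228, 228], 124), (363, [108, 117, 126], 117)]
415 [(318, [58, 56, 60], 180), (321, [63, 62, 65], 175), (324, [75, 71, 78], 175), (327, [51, 49, 50], 171), (330, [107, 57, 33], 205), (333, [174, 91, 34], 207), (336, [126, 64, 19], 201), (339, [67, 42, 30], 197), (342, [75, 76, 79], 122), (345, [94, 100, 109], 122), (348, [103, 111, 122], 123), (351, [200, 216, 228], 123), (354, [227, 234, 235], 124), (357, [231, 238, 238], 124), (360, [230, 236, 236], 122), (363, [154, 163, 174], 122)]
[ 514.72046326 -185.74813445] 62.2541637363446
[ 11.38700702 -10.88734459 -11.38041867]
```

View pics/c.png

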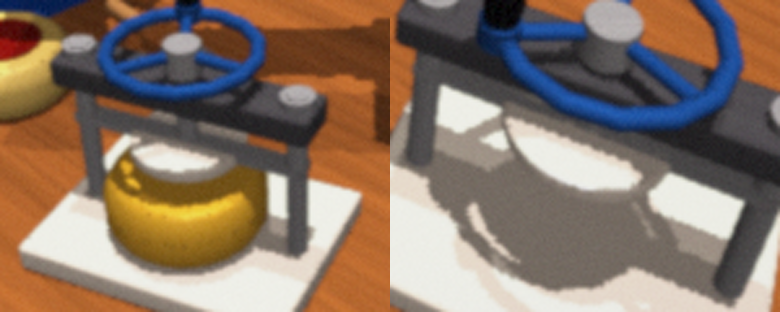

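The plate top sits near 115 mm, and the refitted hub is at (514.7, -185.7) mm. I'll replan the arc around that centre.

```bash
cat > arc.py <<'E'
import numpy as np,sys
# args: commanded X,Y (mm), start turn, step, rows, calls[, cx cy]
X,Y,t,step=map(float,sys.argv[1:5]); rows,calls=map(int,sys.argv[5:7])
C=np.array([514.7,-185.7]) if len(sys.argv)<9 else np.array(list(map(float,sys.argv[7:9])))
cur=np.array([X,Y])
for c in range(calls):
    out=[]
    for k in range(rows):
        t+=step; a=np.radians(-137-t); d=C+62*np.array([np.cos(a),np.sin(a)])-cur; d=np.round(2*d)/2; out.append([-d[0],d[1]])
    cur=cur+d; print(int(t),out,cur)
E
python3 arc.py 460.5 -153 75 15 5 4; echo; python3 arc.py 460.5 -153 75 15 23 1 | tail -c 60
```

```text
150 [[np.float64(-12.0), np.float64(12.5)], [np.float64(-25.0), np.float64(22.0)], [np.float64(-40.5), np.float64(27.5)], [np.float64(-56.5), np.float64(29.5)], [np.float64(-72.5), np.float64(26.5)]] [ 533.  -126.5]
225 [[np.float64(-14.5), np.float64(-6.5)], [np.float64(-27.0), np.float64(-17.0)], [np.float64(-36.5), np.float64(-30.0)], [np.float64(-42.0), np.float64(-45.5)], [np.float64(-43.5), np.float64(-61.5)]] [ 576.5 -188. ]
300 [[np.float64(2.5), np.float64(-16.0)], [np.float64(9.0), np.float64(-30.5)], [np.float64(19.5), np.float64(-43.0)], [np.float64(32.5), np.float64(-52.5)], [np.float64(48.0), np.float64(-58.0)]] [ 528.5 -246. ]
375 [[np.float64(16.0), np.float64(-1.5)], [np.float64(32.0), np.float64(1.0)], [np.float64(46.5), np.float64(7.5)], [np.float64(59.0), np.float64(18.0)], [np.float64(68.5), np.float64(31.0)]] [ 460. -215.]

.5)], [np.float64(5.0), np.float64(-14.5)]] [ 455.5 -167.5]
```

>>> arm_command(steps=[{"translation": [-12, 12.5, 0], "rotation": [0, 0, 0], "claw": 10}, {"translation": [-25, 22, 0], "rotation": [0, 0, 0], "claw": 10}, {"translation": [-40.5, 27.5, 0], "rotation": [0, 0, 0], "claw": 10}, {"translation": [-56.5, 29.5, 0], "rotation": [0, 0, 0], "claw": 10}, {"translation": [-72.5, 26.5, 0], "rotation": [0, 0, 0], "claw": 10}])

```text
clock: 4.2
tool_pos: [0.5338, -0.1267, 0.2326]
orientation: [-180.0, -0.1, -180.0]
force: [-4.5, -7.0, 4.1]
opening: 0.0232
gripper_force: 30.0
```

>>> arm_command(steps=[{"translation": [-14.5, -6.5, 0], "rotation": [0, 0, 0], "claw": 10}, {"translation": [-27, -17, 0], "rotation": [0, 0, 0], "claw": 10}, {"translation": [-36.5, -30, 0], "rotation": [0, 0, 0], "claw": 10}, {"translation": [-42, -45.5, 0], "rotation": [0, 0, 0], "claw": 10}, {"translation": [-43.5, -61.5, 0], "rotation": [0, 0, 0], "claw": 10}])

```text
clock: 4.7
tool_pos: [0.5769, -0.1885, 0.2326]
orientation: [180.0, -0.1, 180.0]
force: [-8.5, 2.9, 8.7]
opening: 0.0236
gripper_force: 30.0
```

>>> arm_command(steps=[{"translation": [2.5, -16, 0], "rotation": [0, 0, 0], "claw": 10}, {"translation": [9, -30.5, 0], "rotation": [0, 0, 0], "claw": 10}, {"translation": [19.5, -43, 0], "rotation": [0, 0, 0], "claw": 10}, {"translation": [32.5, -52.5, 0], "rotation": [0, 0, 0], "claw": 10}, {"translation": [48, -58, 0], "rotation": [0, 0, 0], "claw": 10}])

```text
clock: 5.2
tool_pos: [0.5298, -0.2463, 0.2326]
orientation: [180.0, 0.1, 180.0]
force: [0.9, 5.4, 5.4]
opening: 0.0235
gripper_force: 30.0
```

>>> arm_command(steps=[{"translation": [16, -1.5, 0], "rotation": [0, 0, 0], "claw": 10}, {"translation": [32, 1, 0], "rotation": [0, 0, 0], "claw": 10}, {"translation": [46.5, 7.5, 0], "rotation": [0, 0, 0], "claw": 10}, {"translation": [59, 18, 0], "rotation": [0, 0, 0], "claw": 10}, {"translation": [68.5, 31, 0], "rotation": [0, 0, 0], "claw": 10}])

```text
clock: 5.7
tool_pos: [0.4596, -0.2149, 0.2327]
orientation: [-180.0, 0.1, 179.9]
force: [7.4, 2.1, -0.9]
opening: 0.0234
gripper_force: 30.0
```

```bash
sed -i 's/out.append(\[-d\[0\],d\[1\]\])/out.append((float(-d[0]),float(d[1])))/' arc.py; python3 arc.py 460 -215 375 15 3 1;  python3 arc.py 455.5 -167.5 420 4 2 45
```

```text
420 [(5.5, 15.5), (7.5, 31.5), (4.5, 47.5)] [ 455.5 -167.5]
428 [(-1.5, 4.0), (-3.0, 8.0)] [ 458.5 -159.5]
436 [(-2.0, 4.0), (-4.0, 7.5)] [ 462.5 -152. ]
444 [(-2.5, 3.5), (-5.5, 7.0)] [ 468. -145.]
452 [(-3.0, 3.0), (-6.0, 6.0)] [ 474. -139.]
460 [(-3.5, 3.0), (-7.0, 5.5)] [ 481.  -133.5]
468 [(-3.5, 2.0), (-7.5, 4.0)] [ 488.5 -129.5]
476 [(-4.0, 1.5), (-8.0, 3.0)] [ 496.5 -126.5]
484 [(-4.5, 1.0), (-8.5, 2.0)] [ 505.  -124.5]
492 [(-4.5, 0.5), (-8.5, 1.0)] [ 513.5 -123.5]
500 [(-4.5, -0.5), (-9.0, -0.5)] [ 522.5 -124. ]
508 [(-4.0, -1.0), (-8.0, -2.0)] [ 530.5 -126. ]
516 [(-4.5, -1.0), (-8.5, -2.5)] [ 539.  -128.5]
524 [(-4.0, -2.0), (-7.5, -4.0)] [ 546.5 -132.5]
532 [(-4.0, -2.5), (-7.0, -5.0)] [ 553.5 -137.5]
540 [(-3.5, -3.0), (-6.5, -6.0)] [ 560.  -143.5]
548 [(-3.0, -3.0), (-5.5, -6.5)] [ 565.5 -150. ]
556 [(-2.5, -4.0), (-4.5, -7.5)] [ 570.  -157.5]
564 [(-2.0, -4.0), (-3.5, -8.0)] [ 573.5 -165.5]
572 [(-1.0, -4.0), (-2.0, -8.5)] [ 575.5 -174. ]
580 [(-0.5, -4.0), (-1.0, -8.5)] [ 576.5 -182.5]
588 [(-0.0, -4.5), (0.0, -8.5)] [ 576.5 -191. ]
596 [(0.5, -4.5), (1.5, -8.5)] [ 5
[... 363 characters left out ...]
] [ 528.5 -246. ]
668 [(4.0, -1.0), (8.5, -1.5)] [ 520.  -247.5]
676 [(4.0, -0.0), (8.5, -0.0)] [ 511.5 -247.5]
684 [(4.5, 0.5), (8.5, 1.0)] [ 503.  -246.5]
692 [(4.5, 1.0), (8.5, 2.0)] [ 494.5 -244.5]
700 [(4.0, 1.5), (8.0, 3.5)] [ 486.5 -241. ]
708 [(3.5, 2.0), (7.5, 4.5)] [ 479.  -236.5]
716 [(3.5, 2.5), (6.5, 5.5)] [ 472.5 -231. ]
724 [(3.0, 3.0), (6.0, 6.5)] [ 466.5 -224.5]
732 [(2.5, 3.0), (5.0, 7.0)] [ 461.5 -217.5]
740 [(2.0, 3.5), (4.0, 7.5)] [ 457.5 -210. ]
748 [(1.5, 4.0), (2.5, 8.5)] [ 455.  -201.5]
756 [(1.0, 4.0), (2.0, 8.0)] [ 453.  -193.5]
764 [(0.0, 4.5), (0.5, 9.0)] [ 452.5 -184.5]
772 [(-0.5, 4.0), (-1.0, 8.5)] [ 453.5 -176. ]
780 [(-1.0, 4.0), (-2.0, 8.5)] [ 455.5 -167.5]
```

>>> arm_command(steps=[{"translation": [5.5, 15.5, 0], "rotation": [0, 0, 0], "claw": 10}, {"translation": [7.5, 31.5, 0], "rotation": [0, 0, 0], "claw": 10}, {"translation": [4.5, 47.5, 0], "rotation": [0, 0, 0], "claw": 10}])

```text
clock: 6.0
tool_pos: [0.4555, -0.1669, 0.2327]
orientation: [-180.0, 0.1, 180.0]
force: [8.4, -4.5, -4.9]
opening: 0.0234
gripper_force: 30.0
```

>>> arm_command(steps=[{"translation": [-1.5, 4, 0], "rotation": [0, 0, 0], "claw": 10}, {"translation": [-3, 8, 0], "rotation": [0, 0, 0], "claw": 10}])

```text
clock: 6.2
tool_pos: [0.4587, -0.1592, 0.2327]
orientation: [-180.0, 0.0, -179.9]
force: [4.0, -4.2, -0.9]
opening: 0.0234
gripper_force: 30.0
```

>>> arm_command(steps=[{"translation": [-2, 4, 0], "rotation": [0, 0, 0], "claw": 10}, {"translation": [-4, 7.5, 0], "rotation": [0, 0, 0], "claw": 10}])

```text
clock: 6.4
tool_pos: [0.4626, -0.1522, 0.2326]
orientation: [-180.0, -0.0, 180.0]
force: [2.8, -4.0, 0.6]
opening: 0.0234
gripper_force: 30.0
```

>>> arm_command(steps=[{"translation": [-2.5, 3.5, 0], "rotation": [0, 0, 0], "claw": 10}, {"translation": [-5.5, 7, 0], "rotation": [0, 0, 0], "claw": 10}])

```text
clock: 6.6
tool_pos: [0.468, -0.1451, 0.2326]
orientation: [-180.0, -0.0, 180.0]
force: [1.3, -2.7, 1.9]
opening: 0.0232
gripper_force: 30.0
```

>>> arm_command(steps=[{"translation": [-3, 3, 0], "rotation": [0, 0, 0], "claw": 10}, {"translation": [-6, 6, 0], "rotation": [0, 0, 0], "claw": 10}, {"translation": [-9.5, 9, 0], "rotation": [0, 0, 0], "claw": 10}])

```text
clock: 6.9
tool_pos: [0.4778, -0.1361, 0.2326]
orientation: [-180.0, -0.0, 180.0]
force: [0.8, -5.2, 1.5]
opening: 0.0236
gripper_force: 30.0
```

>>> arm_command(steps=[{"translation": [-3.5, 2.5, 0], "rotation": [0, 0, 0], "claw": 10}, {"translation": [-7, 4.5, 0], "rotation": [0, 0, 0], "claw": 10}, {"translation": [-11, 6.5, 0], "rotation": [0, 0, 0], "claw": 10}])

```text
clock: 7.2
tool_pos: [0.4887, -0.1295, 0.2326]
orientation: [-180.0, -0.0, 180.0]
force: [0.5, -4.9, 3.9]
opening: 0.0235
gripper_force: 30.0
```

>>> arm_command(steps=[{"translation": [-4, 1.5, 0], "rotation": [0, 0, 0], "claw": 10}, {"translation": [-8, 3, 0], "rotation": [0, 0, 0], "claw": 10}, {"translation": [-12.5, 4, 0], "rotation": [0, 0, 0], "claw": 10}])

```text
clock: 7.5
tool_pos: [0.5012, -0.1254, 0.2326]
orientation: [180.0, -0.0, 180.0]
force: [-0.7, -3.3, 4.6]
opening: 0.0234
gripper_force: 30.0
```

>>> arm_command(steps=[{"translation": [-4, 1, 0], "rotation": [0, 0, 0], "claw": 10}, {"translation": [-8, 1.5, 0], "rotation": [0, 0, 0], "claw": 10}, {"translation": [-12.5, 2, 0], "rotation": [0, 0, 0], "claw": 10}])

```text
clock: 7.8
tool_pos: [0.5136, -0.1238, 0.2326]
orientation: [-180.0, -0.0, 180.0]
force: [-1.3, -7.1, 3.9]
opening: 0.0234
gripper_force: 30.0
```

>>> arm_command(steps=[{"translation": [-4.5, -0.5, 0], "rotation": [0, 0, 0], "claw": 10}, {"translation": [-9, -0.5, 0], "rotation": [0, 0, 0], "claw": 10}, {"translation": [-13, -1.5, 0], "rotation": [0, 0, 0], "claw": 10}])

```text
clock: 8.1
tool_pos: [0.5266, -0.125, 0.2326]
orientation: [180.0, -0.0, 180.0]
force: [-2.3, -2.5, 5.7]
opening: 0.0234
gripper_force: 30.0
```

>>> arm_command(steps=[{"translation": [-4, -1, 0], "rotation": [0, 0, 0], "claw": 10}, {"translation": [-8.5, -2, 0], "rotation": [0, 0, 0], "claw": 10}, {"translation": [-12.5, -3.5, 0], "rotation": [0, 0, 0], "claw": 10}])

```text
clock: 8.4
tool_pos: [0.5388, -0.1287, 0.2326]
orientation: [-180.0, -0.1, 180.0]
force: [-4.1, -3.9, 7.0]
opening: 0.0231
gripper_force: 30.0
```

>>> arm_command(steps=[{"translation": [-4, -2, 0], "rotation": [0, 0, 0], "claw": 10}, {"translation": [-7.5, -4, 0], "rotation": [0, 0, 0], "claw": 10}, {"translation": [-11.5, -6.5, 0], "rotation": [0, 0, 0], "claw": 10}])

```text
clock: 8.7
tool_pos: [0.5502, -0.135, 0.2326]
orientation: [180.0, -0.1, 180.0]
force: [-4.9, -2.1, 6.9]
opening: 0.0234
gripper_force: 30.0
```

>>> arm_command(steps=[{"translation": [-3, -2.5, 0], "rotation": [0, 0, 0], "claw": 10}, {"translation": [-6.5, -5.5, 0], "rotation": [0, 0, 0], "claw": 10}, {"translation": [-9.5, -8.5, 0], "rotation": [0, 0, 0], "claw": 10}])

```text
clock: 9.0
tool_pos: [0.5599, -0.1433, 0.2326]
orientation: [180.0, -0.0, 180.0]
force: [-3.1, -1.2, 7.6]
opening: 0.0233
gripper_force: 30.0
```

```bash
python3 arc.py 560 -143.5 540 5 2 26
```

```text
550 [(-3.5, -4.0), (-6.5, -8.5)] [ 566.5 -152. ]
560 [(-3.0, -4.5), (-5.5, -9.5)] [ 572.  -161.5]
570 [(-1.5, -5.0), (-3.0, -10.5)] [ 575. -172.]
580 [(-1.0, -5.0), (-1.5, -10.5)] [ 576.5 -182.5]
590 [(-0.0, -5.5), (0.5, -11.0)] [ 576.  -193.5]
600 [(0.5, -5.0), (2.0, -10.5)] [ 574. -204.]
610 [(2.0, -5.0), (4.0, -10.0)] [ 570. -214.]
620 [(2.5, -4.5), (6.0, -9.0)] [ 564. -223.]
630 [(3.0, -4.0), (7.0, -8.0)] [ 557. -231.]
640 [(4.0, -3.5), (8.5, -6.5)] [ 548.5 -237.5]
650 [(4.5, -3.0), (9.5, -5.5)] [ 539. -243.]
660 [(5.0, -1.5), (10.5, -3.0)] [ 528.5 -246. ]
670 [(5.0, -1.0), (10.5, -1.5)] [ 518.  -247.5]
680 [(5.5, -0.0), (11.0, 0.5)] [ 507. -247.]
690 [(5.0, 0.5), (10.5, 2.0)] [ 496.5 -245. ]
700 [(5.0, 2.0), (10.0, 4.0)] [ 486.5 -241. ]
710 [(4.5, 2.5), (9.0, 6.0)] [ 477.5 -235. ]
720 [(4.5, 3.0), (8.0, 7.0)] [ 469.5 -228. ]
730 [(3.5, 4.0), (7.0, 8.5)] [ 462.5 -219.5]
740 [(2.5, 4.5), (5.0, 9.5)] [ 457.5 -210. ]
750 [(2.0, 5.0), (3.0, 10.5)] [ 454.5 -199.5]
760 [(1.0, 5.0), (1.5, 10.5)] [ 453. -189.]
770 [(0.5, 5.5), (-0.0, 11.0)] [ 453. -178.]
780 [(-1.0, 5.0), (-2.5, 10.5)] [ 455.5 -167.5]
790 [(-1.5, 5.0), (-4.0, 10.0)] [ 459.5 -157.5]
800 [(-2.5, 4.5), (-5.5, 9.0)] [ 465.  -148.5]
```

>>> arm_command(steps=[{"translation": [-3.5, -4, 0], "rotation": [0, 0, 0], "claw": 10}, {"translation": [-6.5, -8.5, 0], "rotation": [0, 0, 0], "claw": 10}])

```text
clock: 9.2
tool_pos: [0.5665, -0.1516, 0.2326]
orientation: [179.9, -0.0, 180.0]
force: [-2.8, 0.8, 7.1]
opening: 0.0232
gripper_force: 30.0
```

>>> arm_command(steps=[{"translation": [-3, -4.5, 0], "rotation": [0, 0, 0], "claw": 10}, {"translation": [-5.5, -9.5, 0], "rotation": [0, 0, 0], "claw": 10}])

```text
clock: 9.4
tool_pos: [0.5717, -0.1612, 0.2326]
orientation: [179.9, -0.1, 180.0]
force: [-4.6, 0.2, 7.2]
opening: 0.0234
gripper_force: 30.0
```

>>> arm_command(steps=[{"translation": [-1.5, -5, 0], "rotation": [0, 0, 0], "claw": 10}, {"translation": [-3, -10.5, 0], "rotation": [0, 0, 0], "claw": 10}])

```text
clock: 9.6
tool_pos: [0.5741, -0.1657, 0.2324]
orientation: [179.4, -0.1, 180.0]
force: [-8.6, 49.3, 23.7]
opening: 0.0231
gripper_force: 30.0
```

Stop felt: 49 N against the turn, at about 564° of cranking (handle at 18.6°). Now I'll plan the quarter turn back.

```bash
python3 - <<'E'
import numpy as np
C=np.array([514.7,-185.7]); cur=np.array([575,-172.])
for L in ([18.6,26,38.6,50,62.6],[74,86,97,108.6]):
    o=[]
    for a in L:
        d=np.round(2*(C+62*np.array([np.cos(np.radians(a)),np.sin(np.radians(a))])-cur))/2; o.append((float(-d[0]),float(d[1])))
    cur=cur+d; print(o,cur)
E
```

```text
[(1.5, 6.0), (4.5, 13.5), (12.0, 25.0), (20.5, 34.0), (32.0, 41.5)] [ 543.  -130.5]
[(11.0, 4.5), (24.0, 6.5), (36.0, 6.5), (48.0, 3.5)] [ 495. -127.]
```

>>> arm_command(steps=[{"translation": [1.5, 6, 0], "rotation": [0, 0, 0], "claw": 10}, {"translation": [4.5, 13.5, 0], "rotation": [0, 0, 0], "claw": 10}, {"translation": [12, 25, 0], "rotation": [0, 0, 0], "claw": 10}, {"translation": [20.5, 34, 0], "rotation": [0, 0, 0], "claw": 10}, {"translation": [32, 41.5, 0], "rotation": [0, 0, 0], "claw": 10}])

```text
clock: 10.1
tool_pos: [0.5427, -0.1298, 0.2326]
orientation: [-180.0, 0.0, -180.0]
force: [-0.1, -4.4, 4.9]
opening: 0.0234
gripper_force: 30.0
```

>>> arm_command(steps=[{"translation": [11, 4.5, 0], "rotation": [0, 0, 0], "claw": 10}, {"translation": [24, 6.5, 0], "rotation": [0, 0, 0], "claw": 10}, {"translation": [36, 6.5, 0], "rotation": [0, 0, 0], "claw": 10}, {"translation": [48, 3.5, 0], "rotation": [0, 0, 0], "claw": 10}, {"translation": [48, 3.5, 0], "rotation": [0, 0, 0], "claw": 10}])

```text
clock: 10.6
tool_pos: [0.4929, -0.1283, 0.2326]
orientation: [-179.9, -0.0, 180.0]
force: [1.3, -7.2, 2.7]
opening: 0.0235
gripper_force: 30.0
```

>>> arm_command(steps=[{"translation": [0, 0, 0], "rotation": [0, 0, 0], "claw": 10}])

```text
clock: 10.7
tool_pos: [0.4935, -0.1281, 0.2326]
orientation: [-179.9, -0.0, 180.0]
force: [0.6, -5.7, 3.6]
opening: 0.0234
gripper_force: 30.0
```

>>> arm_command(steps=[{"translation": [0, 0, 0], "rotation": [0, 0, 0], "claw": 60}, {"translation": [0, 0, 0], "rotation": [0, 0, 0], "claw": 60}, {"translation": [0, 0, 0], "rotation": [0, 0, 0], "claw": 60}, {"translation": [0, 0, 0], "rotation": [0, 0, 0], "claw": 60}, {"translation": [0, 0, 0], "rotation": [0, 0, 0], "claw": 60}])

```text
clock: 11.2
tool_pos: [0.4949, -0.1269, 0.2323]
orientation: [180.0, -0.0, 180.0]
force: [-0.6, 0.9, 0.5]
opening: 0.057
gripper_force: 0.0
```

>>> arm_command(steps=[{"translation": [0, 0, -20], "rotation": [0, 0, 0], "claw": 60}, {"translation": [0, 0, -50], "rotation": [0, 0, 0], "claw": 60}, {"translation": [0, 0, -90], "rotation": [0, 0, 0], "claw": 60}, {"translation": [0, 0, -130], "rotation": [0, 0, 0], "claw": 60}, {"translation": [0, 0, -130], "rotation": [0, 0, 0], "claw": 60}])

```text
clock: 11.7
tool_pos: [0.4971, -0.1275, 0.3684]
orientation: [-179.9, 0.5, -180.0]
force: [-0.4, 0.6, -0.6]
opening: 0.0599
gripper_force: 0.0
```

```bash
python3 - <<'E'
from h import *
p,d=ctrl.snapshot('scene'); cv2.imwrite('pics/scene3.png',p[...,::-1]); W=cloud('scene',d)
s=(W[...,2]>.218)&(W[...,2]<.28)&(p.max(2)<70)&(W[...,0]>.3)&(W[...,0]<.8)&(abs(W[...,1])<.35)
nn,l,st,ce=cv2.connectedComponentsWithStats(s.astype(np.uint8))
for i in range(1,nn):
    if st[i,4]>25: q=W[l==i]; print(st[i],q.mean(0).round(4))
o=ctrl.get_obs(); print(o['tool_pos'],o['force'],o['clock'])
E
```

```text
[271 162  11  29 286] [ 0.4971 -0.1224  0.2492]
[366 261  20  39 594] [0.6052 0.1766 0.2515]
[ 0.49618938 -0.12700719  0.36539125] [-0.47026474 -1.02186905 -0.59179035] 11.75
```

View pics/scene3.png

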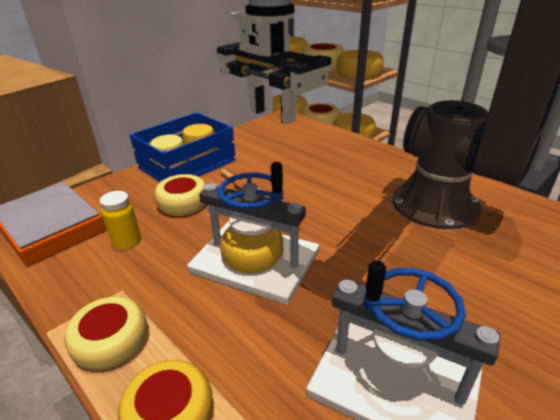

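The loaded press's handle now stands at (276,177), turned back a quarter and free of the gripper. The empty press has not changed, with its handle still at (375,280).

```bash
python3 -c "
from plant import ctrl
print(ctrl.close_job())"
```

```text
the job is handed in; nothing more can be done
None
```

I cranked the loaded press's wheel clockwise about 1.57 turns to a firm stop (49 N felt), turned it back about a quarter turn (92°) and released it; the empty press was not touched, and I handed the job in at about 12 s without seeing a verdict.

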